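Clamp the glued lamp foot with a one-hand bar clamp

ROBOT

A 7-joint arm with a two-finger parallel gripper is mounted at the origin on the work surface. World frame = base frame: x ahead of the robot, y to its left, z up, the work surface at z = 0. Lengths are in mm, angles in rad, forces in N, time in s.
With the tool pointing down it reaches from about 425 to 800 mm from the base axis. Payload 8.3 kg.
Tool frame: the origin (TCP) lies midway between the tips of the shut fingers; the grasp point (between the pads) lies 19 mm behind it (ctrl.pinch_z is the distance from the TCP to the grasp point, in mm); y points along the fingers, x is the direction in which the jaws open and shut, and the axes are right-handed (so a half turn about y gives the same grasp; the last joint's range is limited). The gripper opens to 85 mm and grips with 20 to 120 N. Pads are 22 mm wide; open, the fingers measure 114 mm over their backs; the gripper's body (76 mm by 85 mm) begins 54 mm behind the grasp point. The pads swing forward as they close: fully open they stand 13 mm farther back than shut.
Start: joints at [1.274, 0.383, 0.016, 1.37, -0.006, 1.388, -0.046], TCP at [144.837, -607.968, 231.279] pointing down, gripper open.
Joint ranges: [-2.95, 2.95], [-0.25, 2.06], [-1.52, 1.56], [0.18, 2.33], [-1.44, 4.58], [0.02, 2.06], [-3.01, 3.01]. Speed limits (rad/s): [2.39, 2.39, 3.01, 3.01, 3.14, 3.14, 3.14].

INTERFACE

Orientations are given as a unit quaternion [x, y, z, w].
In Python, from workcell import ctrl gives the robot as it stands. The module is installed in compiled form; this text tells all that it offers.
- The arm moves only by the tool step_arm, never from a script. Its argument "commands" is a list of rows, each a list of 3 entries, a list of its own where there are three numbers: the shift along the tool's x, y, z in mm, then the turn, a rotation vector about the tool's x, y, z in rad, then the closure, from 0 (fully open) to 1 (shut). In form: [[[x, y, z], [ax, ay, az], hand], ...]. A call has 1 to 20 rows; each row shifts and turns the commanded pose from where the row before left it, along the tool's axes as they then stand; what a row does not reach is not made up. A row lasts 1/8 s, in which the tool goes at most 62.5 mm and 10.7 degrees, less where a joint would pass 70% of its speed; a pose out of reach is approached as far as the arm can. A call is refused whole if a number of a shift passes 62.5 or a number of a turn 0.188, either way. A call with a gripper value outside its range is refused whole. The fingers move at their own pace and stop on an object; "squeeze" is the grip in N (left out, the last holds). Time passes only in rows, so rows that do not move let the fingers close. It gives the time, the measured TCP pose, the force and the opening at its end, in the units of the state.
- ctrl.state(): the state, without advancing time (a new reading comes with each control period).
- ctrl.capture(name): name is "scene" or "top" or "wrist"; returns a dict with "color" (420x560x3 uint8, red, green, blue), "range_z" (420x560 float32, mm along the optical axis (not along the pixel's ray), 0 where there is no reading), "intrinsics" (3x3 intrinsics, pixels), "rvec" (rotation vector, rad) and "tvec" (3), from world to camera coordinates, as OpenCV has them. Camera axes: x right, y down, z forward; pixel columns grow to the right and rows downward; lengths in mm; the calibration is good to about 2 mm. A picture is of the moment at which its call begins.
- ctrl.close_job(): hands the job in, once; it reports no verdict.
The state is a dict: "clock": time; "qpos": joint angles; "joint_velocities": joint speeds; "effort": joint torques, N m; "tool_pos": TCP position; "tool_rot": TCP orientation; "force": force on the tool from outside, world axes, zero at the start; "torque": the same for the moment, N m; "grip_width": finger opening in mm.
Only numpy, scipy, OpenCV 4.12 (cv2) and the standard library are available. Lean on these libraries where they do the work, as an engineer would, in place of code of your own. Each camera call takes 0.05 s, during which the arm holds its last target.

TASK

The wooden foot of the table lamp has split, and its two halves, already glued, lie in line between the open jaws of the one-hand bar clamp on the desk. Pump the clamp's trigger against its handle, letting it spring out between squeezes, until the jaws have drawn the halves together and press firmly on both sides, without crushing the soft wood or shoving the halves out of line. Leave the clamp lying flat and the other things on the desk alone, and finish while holding: keep the trigger squeezed, so that the joint stays under pressure.

Things in the scene. Friction and masses are not known exactly. Their poses are not given: they have to be found in the camera images.
- clamp: black head of a one-hand ratchet bar clamp (0.55 kg in all), loose, lying flat on its side, 30 mm thick. Origin on the desk under the bar's middle line, inside the head. Axes: y along the bar from head to far jaw, x from handle to jaws (handle at -x, nearest the robot), z up. Head: x -24 to 28, y -32 to 24 mm; near jaw on to x = 82, y 2 to 29 mm. Bar 18 mm wide, 12 to 18 mm over the desk
- handle_end (a point): middle of the free end of the fixed black handle, 14 mm over the desk, axes of the clamp. The handle is a straight grip, part of the clamp: x = -108 to -24 mm, y = -36 to -12 mm, z = 0 to 28 mm of the clamp
- trigger: the grey trigger, a lever beside the handle, on its far-jaw side, 12 mm thick, z = 1 to 27 mm. Origin at the trigger's pivot in the head (x = 30, y = 4 mm of the clamp); the blade runs from 54 to 132 mm along its own -x. Once the jaws bite, it stops short of its full travel under a light squeeze; a squeeze of 10 N there gives about 15 N in the jaws, 15 N 25 N, 20 N 40 N
- trigger_angle (a joint): trigger angle: 0 let out (held there by a spring of 2 to 3 N at the fingers), 0.27 rad fully squeezed on its stop, 2 mm short of the handle. 68 mm out from the bar's middle line (squeeze) handle and trigger measure 65 mm over their outsides along the bar when let out, 38 mm when fully squeezed
- jaw_bar (a joint): how far the bar is drawn through the head, m; grows as the far jaw comes nearer. Distance between the pad faces = 0.146 minus this. At the start there are 30 to 50 mm more than the closed halves need. A full pump draws about 8 mm (teeth at 4 mm); the ratchet lets the bar slip back by no more than a tooth. The bar also sticks out 110 mm plus this value behind the clamp's origin (-y)
- squeeze (a point): where two fingers take handle and trigger from above: midway between their outer faces, trigger let out; 15 mm over the desk, axes of the clamp (fingers close along y). Fully squeezed, the midpoint is 13 mm further to -y. The clamp is loose and slides to centre itself between closing fingers; to let the trigger out without dragging it, open to 80 mm or more
- near_pad: soft dark rubber pad of the near jaw, on the head, 30 mm wide and 24 mm high; origin on the desk below the middle of its face, at x = 62, y = 36 mm of the clamp. It faces the far pad; it gives way by up to 3 mm, 8 N per mm
- far_pad: the same rubber pad on the far jaw, which rides on the bar's end; origin on the desk below the middle of its face
- near_half: the half of the square lamp foot next to the near jaw: medium-brown soft wood, 84 mm (its x) by 42 mm (its y) by 24 mm high in two steps (lower step 14 mm high), 75 g, loose on the desk. Origin under its middle; its joint face, with half of the tube hole, is at y = +21 mm, the outer face at y = -21 mm. The wood is crushed if a jaw presses with more than 60 N
- far_half: the other half, mirrored: joint face at its y = -21 mm, outer face towards the far jaw at y = +21 mm. When the joint is closed its origin lies 42 mm from that of the near half along y
- glue_bottle: white glue bottle, 52 mm wide, 150 mm tall, standing; bystander; origin under its middle
- mug: blue mug, 80 mm wide, 92 mm tall; bystander; origin under its middle
- mouse: black computer mouse, 108 by 60 by 34 mm; bystander; origin under its middle
Things that resemble listed ones, but are neither listed nor needed, are in the scene too. Leave any green or pink look-alike of the near_half alone.

How it is judged:
By the outcome, as a careful person would: the job done as asked, in the order asked, and still so for the second after the job is handed in, while the arm keeps its last pose, push and grip.
It also fails if it takes over 58 s, if anything falls off the work surface, if the arm or the gripper's body presses on something with over 40 N, if the wrist force passes 120 N, or if a joint passes its speed limit or range.

## Working session

There is one attempt and no reset: what is moved stays moved. The work goes in short steps, Python scripts to look and compute and a tool call to move; the robot and the scene stay as the last step left them, time stands still between calls to the robot, and variables do not carry over. Pictures are saved under pics/ and viewed, and the job is handed in when it is done.

Besides the shell and the picture viewer there is one more tool, called after ">>>" as name(argument=value, ...), one argument or row to a line, values as JSON. step_arm: Moves the arm, as the interface text tells. Its arguments: {"type":"object","properties":{"commands":{"type":"array","items":{"type":"array"}},"squeeze":{"type":"number"}},"required":["commands"]}

```bash
mkdir -p pics
cat > h.py <<'E'
import numpy as np,cv2,pickle
from workcell import ctrl
def cap(n,tag):
    c=ctrl.capture(n); pickle.dump(c,open(f'pics/{tag}.pkl','wb'))
    cv2.imwrite(f'pics/{tag}.png',c['color'][:,:,::-1]); return c
def load(tag): return pickle.load(open(f'pics/{tag}.pkl','rb'))
def crop(tag,u0,v0,u1,v1,s):
    c=load(tag)['color'][v0:v1,u0:u1,::-1]
    cv2.imwrite(f'pics/{tag}_c{u0}_{v0}.png',cv2.resize(c,None,fx=s,fy=s,interpolation=cv2.INTER_CUBIC))
def pz(c,u,v,z):
    R=cv2.Rodrigues(np.array(c['rvec'],float))[0];t=np.array(c['tvec'],float).ravel()
    d=R.T@np.linalg.inv(c['intrinsics'])@np.array([u,v,1.]);o=-R.T@t
    return o+d*(z-o[2])/d[2]
def pd(c,u,v):
    R=cv2.Rodrigues(np.array(c['rvec'],float))[0];t=np.array(c['tvec'],float).ravel()
    zz=c['range_z'][int(v),int(u)]
    return R.T@(np.linalg.inv(c['intrinsics'])@np.array([u,v,1.])*zz-t)
E
python3 - <<'E'
from h import *
print(ctrl.state(),ctrl.pinch_z)
cap('scene','s0');cap('top','t0')
E
```

```text
{'clock': 0.0, 'qpos': array([ 1.27412258,  0.38426495,  0.01636456,  1.37119011, -0.00631812,
        1.38819503, -0.04650302]), 'joint_velocities': array([-2.01405639e-03, -1.52860095e-03,  6.73723715e-05,  6.47166401e-04,
        1.30040117e-03,  1.67126014e-03,  1.43731599e-03]), 'effort': array([ 2.43266813e-04, -6.27599216e+01,  8.43872577e-01, -3.71817183e+01,
        1.64288323e-02,  1.40295352e-02, -1.24534077e-05]), 'tool_pos': array([ 144.70706049, -607.4848835 ,  230.24581083]), 'tool_rot': array([-0.55447743,  0.43882038, -0.4376982 ,  0.5553483 ]), 'force': array([0.22393616, 0.57765953, 0.14817412]), 'torque': array([ 0.01114777, -0.04459568,  0.03122127]), 'grip_width': 85.17245746694437} 18.700000000000003
```

View pics/s0.png

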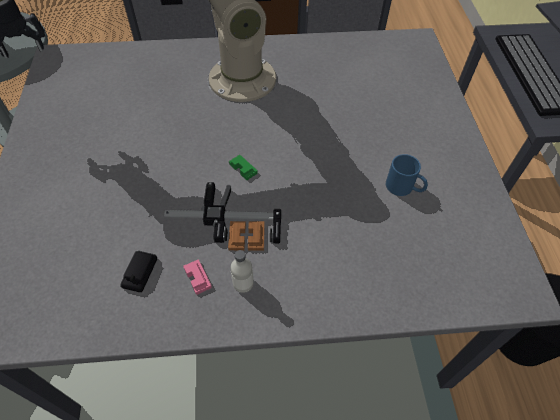

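View pics/t0.png

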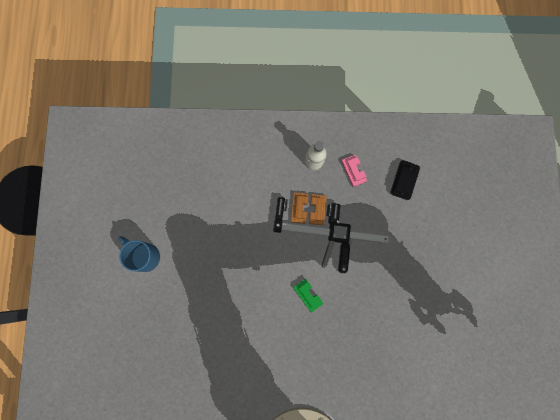

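Run:
```python
from scipy.spatial.transform import Rotation as R
print(R.from_quat([-0.55447743,  0.43882038, -0.4376982 ,  0.5553483 ]).as_matrix())
```

```text
[[ 2.31713916e-01 -4.82090504e-04  9.72783855e-01]
 [-9.72781901e-01  1.95012556e-03  2.31714417e-01]
 [-2.00875798e-03 -9.99997982e-01 -1.70976867e-05]]
```

Run:
```python
from h import *
for n in 'st':
    c=load(n+'0')
    R=cv2.Rodrigues(np.array(c['rvec'],float))[0]
    print(-R.T@np.array(c['tvec']).ravel(),c['intrinsics'])
    P=np.array([[144,-608,231],[0,0,0],[0,0,300],[500,0,0],[500,300,0]],float)
    print(cv2.projectPoints(P,c['rvec'],c['tvec'],c['intrinsics'],None)[0].reshape(-1,2))
crop('t0',250,180,410,300,5)
crop('s0',150,140,310,310,4)
```

```text
[1328.66650073    1.35844695 1079.18983131] [[469.38612661   0.         277.66942668]
 [  0.         469.38612661 213.67624752]
 [  0.           0.           1.        ]]
[[ 26.03536315  56.54043216]
 [242.09568414  78.70300075]
 [236.8065895   -2.77367896]
 [249.27743421 192.07004947]
 [351.76858751 185.79164905]]
[ 449.83611571   73.20944508 1158.96979346] [[412.34083586   0.         283.68504058]
 [  0.         412.34083586 215.43531949]
 [  0.           0.           1.        ]]
[[592.84234366 428.09514498]
 [301.57498155 454.09344515]
 [311.27314975 520.37910488]
 [302.45075862 261.66693781]
 [194.89927644 260.32994764]]
```

View pics/t0_c250_180.png

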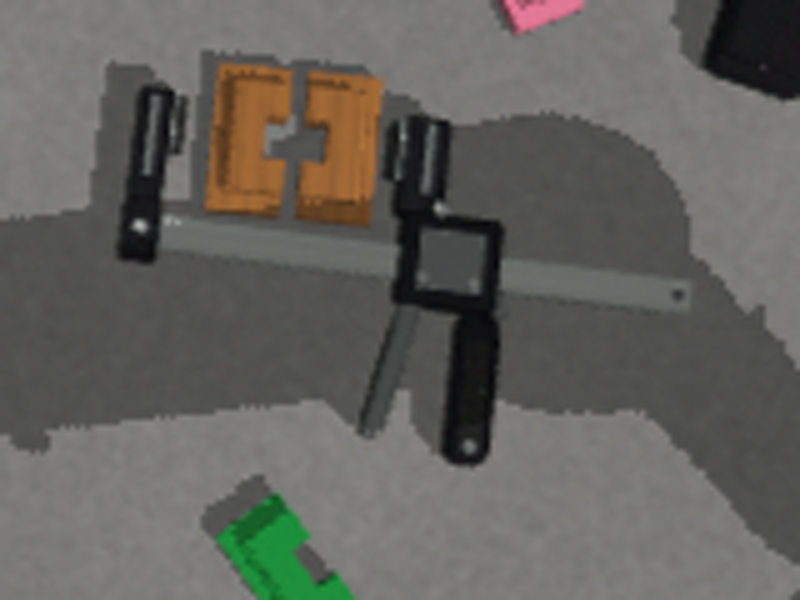

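View pics/s0_c150_140.png

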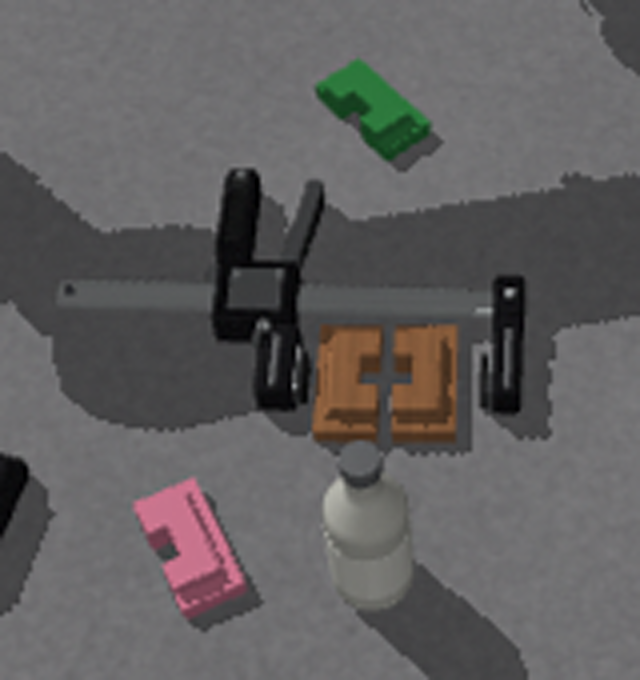

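Run:
```python
from h import *
c=load('t0')
f=lambda a,b,z:pz(c,250+a/5,180+b/5,z)[:2]
p={'bartip':f(688,295,18),'barL':f(185,236,18),'headc':f(451,263,30),'handle':f(468,447,28),'trigend':f(370,430,27)}
for k,v in p.items():print(k,v.round(1))
d=p['barL']-p['bartip'];d/=np.linalg.norm(d);print(d, np.linalg.norm(p['barL']-p['bartip']))
ey=d; ex=np.array([d[1],-d[0]]);print('yaw',np.arctan2(-ey[0],ey[1]))
O=p['headc']-2*ex+4*ey;print('O',O)
for k,v in p.items():print(k,((v-O)@ex).round(1),((v-O)@ey).round(1))
for n,q in {'sq':(-68,0)}.items(): print(O+q[0]*ex+q[1]*ey)
# depth checks
for a,b in [(451,263),(468,420),(400,340),(600,287),(235,130),(340,150),(230,80)]:
  print(a,b,pd(c,250+a/5,180+b/5).round(1))
for nm,a,b in [('green1',260,505),('green2',220,540),('bl',380,165)]:print(nm,f(a,b,24 if nm!='bl' else 24))
```

```text
bartip [ 565.  -236.3]
barL [594.3  44.7]
headc [ 579.8 -102. ]
handle [ 479.2 -110.7]
trigend [487.8 -57.3]
[0.10356978 0.99462219] 282.4988481311186
yaw -0.10375584055314976
O [578.22645355 -97.85448318]
bartip 1.2 -139.0
barL 1.2 143.5
headc 2.0 -4.0
handle -97.2 -23.0
trigend -94.2 31.0
[510.59214464 -90.81173809]
451 263 [ 580.1 -102.4   27.5]
468 420 [ 493.8 -110.7   28.6]
400 340 [537.3 -74.2  25.1]
600 287 [ 569.  -187.5   16.2]
235 130 [654.3  17.3  20.7]
340 150 [643.5 -41.5  22.5]
230 80 [683.1  20.3  19.4]
green1 [446.61975823   2.50403838]
green2 [427.61349604  24.13928244]
bl [635.02242269 -63.71912807]
```

>>> step_arm(
  commands=[
    [[-29.6, 0, 33.9], [0, 0, 0], 0],
    [[-29.6, 0, 33.9], [0, 0, 0], 0],
    [[-29.6, 0, 33.9], [0, 0, 0], 0],
    [[-29.6, 0, 33.9], [0, 0, 0], 0],
    [[-29.6, 0, 33.9], [0, 0, 0], 0],
    [[-29.6, 0, 33.9], [0, 0, 0], 0],
    [[-29.6, 0, 33.9], [0, 0, 0], 0],
    [[-29.6, 0, 33.9], [0, 0, 0], 0],
    [[-29.6, 0, 33.9], [0, 0, 0], 0],
    [[-29.6, 0, 33.9], [0, 0, 0], 0],
    [[-29.6, 0, 33.9], [0, 0, 0], 0],
    [[-29.6, 0, 33.9], [0, 0, 0], 0],
    [[-29.6, 0, 33.9], [0, 0, 0], 0],
    [[-29.6, 0, 33.9], [0, 0, 0], 0],
    [[0, 0, 0], [0, 0.168, 0], 0],
    [[0, 0, 0], [0, 0.168, 0], 0],
    [[0, 0, 0], [0, 0, 0], 0],
    [[0, 0, 0], [0, 0, 0], 0],
  ],
  squeeze=20,
)

```text
clock: 2.35
tool_pos: [510.3, -94.9, 231.2]
tool_rot: [-0.475, 0.524, -0.524, 0.475]
force: [-0.6, 0.4, -0.9]
grip_width: 84.9
```

Run:
```python
from h import *
from scipy.spatial.transform import Rotation as R
s=ctrl.state();print(s['clock'],s['tool_pos'],s['grip_width'],s['qpos'],s['force']);print(R.from_quat(s['tool_rot']).as_matrix())
cap('wrist','w1')
```

```text
2.35 [510.32208845 -94.93827491 231.15922094] 84.91441690019853 [ 0.51161586  0.18363334 -0.44392089  1.64210448  0.08070333  1.33437478
 -1.61407349] [-0.60427364  0.3928759  -0.9407353 ]
[[-9.83872638e-02 -3.14874722e-04  9.95148153e-01]
 [-9.95148202e-01  7.55061994e-05 -9.83872448e-02]
 [-4.41601985e-05 -9.99999948e-01 -3.20775862e-04]]
```

View pics/w1.png

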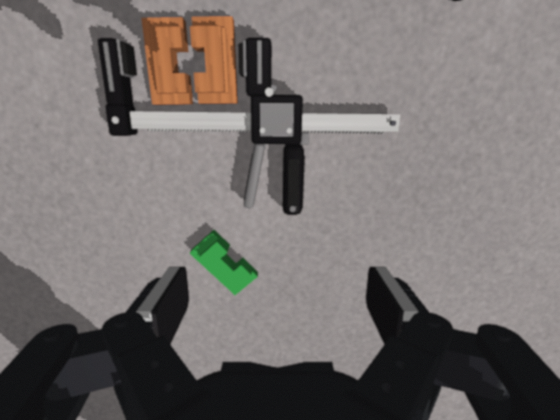

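Run:
```python
from h import *
crop('w1',90,5,410,225,2.5)
```

```text
(no output)
```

View pics/w1_c90_5.png

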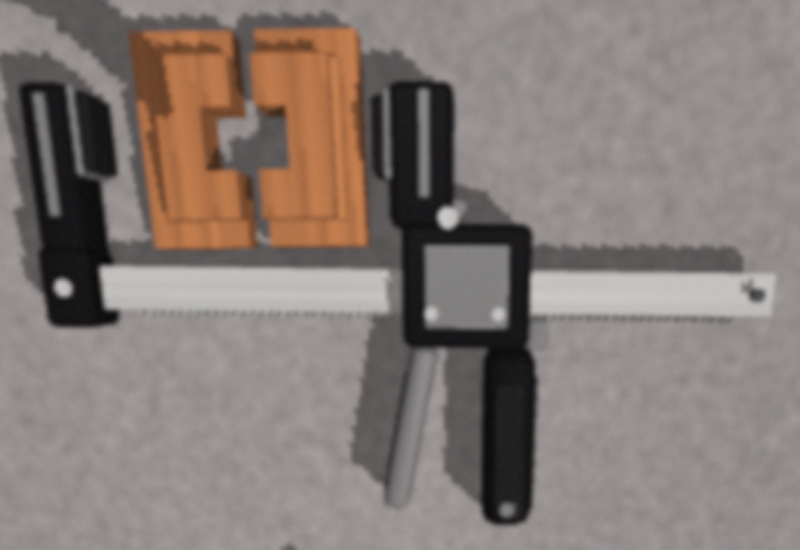

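Run:
```python
from h import *
from scipy.spatial.transform import Rotation as Ro
c=load('w1')
f=lambda a,b,z:pz(c,90+a/2.5,5+b/2.5,z)[:2]
p={'bartip':f(773,296,18),'barL':f(112,288,18),'headc':f(467,286,30),'handle end':f(507,522,20),'handle430L':f(486,430,24),'handle430R':f(534,430,24),'trL':f(392,430,20),'trR':f(421,430,27),'trend':f(396,505,20),
'nearhalfO':f(366,150,14),'nearjoint':f(253,200,24),'farO':f(143,150,14),'nearhalf_o_bot':f(368,245,0),'nearO_top':f(357,30,0),'farpad':f(116,170,24),'nearpad':f(374,150,24)}
d=p['barL']-p['bartip'];d/=np.linalg.norm(d);print(d)
ey=d; ex=np.array([d[1],-d[0]])
O=p['headc']-2*ex+4*ey;print('O',O)
for k,v in p.items():print(k,v.round(1),((v-O)@ex).round(1),((v-O)@ey).round(1))
print('sq',O-68*ex-3.5*ey)
s=ctrl.state();M=Ro.from_quat(s['tool_rot']).as_matrix()
t=np.r_[O-68*ex-3.5*ey,3];print('tool shift',M.T@(t-s['tool_pos']), 'yaw cmd', np.arctan2(-ey[1],-ey[0])-np.arctan2(M[1,0],M[0,0]))
```

```text
[0.11047888 0.99387847]
O [581.28691242 -97.60660963]
bartip [ 564.9 -237.9] -0.8 -141.2
barL [597.6  56.2] -0.8 154.7
headc [ 582.8 -101.8] 2.0 -4.0
handle end [ 471.4 -110.3] -107.9 -24.7
handle430L [ 518.3 -104.2] -61.9 -13.5
handle430R [ 516.  -126.4] -61.7 -35.8
trL [521.8 -60.4] -63.2 30.5
trR [521.8 -74.5] -61.7 16.4
trend [485.3 -57.6] -99.9 29.2
nearhalfO [642.7 -64.1] 57.3 40.1
nearjoint [626.7 -14.6] 35.9 87.5
farO [652.2  31.3] 56.2 136.0
nearhalf_o_bot [605.2 -58. ] 19.4 42.0
nearO_top [691.7 -65.3] 106.2 44.3
farpad [643.9  40.7] 47.0 144.3
nearpad [640.8 -68.5] 55.9 35.5
sq [513.31650022 -93.57262072]
tool shift [ -1.7051061  228.21660534   2.86278158] yaw cmd -0.011402492469533732
```

Candidates: clamp handle black (wrist 293,180) vs grey trigger (257,175) vs black mouse (top 405,180); halves brown (wrist 165,60 / 213,60) vs green (222,262) and pink (top 353,170). The clamp geometry fits the description (handle end −108, handle y −36…−13, trigger outer 30), so I'm taking the black handle and grey trigger, and descending.

>>> step_arm(
  commands=[
    [[-1.7, 40, 2.9], [0, 0.011, 0], 0],
    [[0, 40, 0], [0, 0, 0], 0],
    [[0, 40, 0], [0, 0, 0], 0],
    [[0, 40, 0], [0, 0, 0], 0],
    [[0, 30, 0], [0, 0, 0], 0],
    [[0, 20, 0], [0, 0, 0], 0],
    [[0, 14, 0], [0, 0, 0], 0],
    [[0, 0, 0], [0, 0, 0], 0],
    [[0, 0, 0], [0, 0, 0], 0],
  ],
  squeeze=20,
)

```text
clock: 3.52
tool_pos: [514.2, -93.6, 8.2]
tool_rot: [0.471, -0.527, 0.528, -0.471]
force: [0.7, 0.3, 0.1]
grip_width: 85.5
```

Run:
```python
from h import *
cap('wrist','w2')
```

```text
(no output)
```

View pics/w2.png

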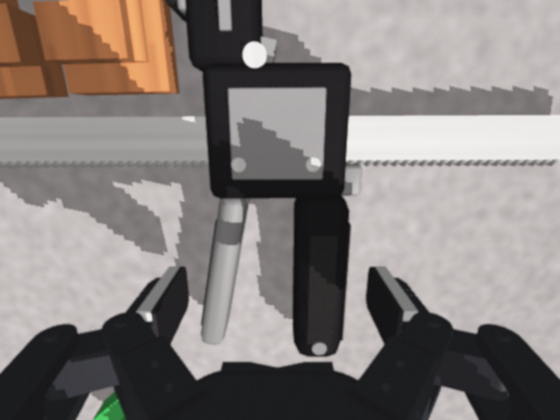

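>>> step_arm(
  commands=[
    [[0, 5, 0], [0, 0, 0], 0.1],
    [[0, 0, 0], [0, 0, 0], 0.23],
    [[2.4, 0, 0], [0, 0, 0], 0.29],
    [[2.4, 0, 0], [0, 0, 0], 0.35],
    [[2.4, 0, 0], [0, 0, 0], 0.41],
    [[2.4, 0, 0], [0, 0, 0], 0.47],
    [[2.4, 0, 0], [0, 0, 0], 0.53],
    [[1, 0, 0], [0, 0, 0], 0.58],
    [[0, 0, 0], [0, 0, 0], 0.62],
    [[0, 0, 0], [0, 0, 0], 0.62],
  ],
  squeeze=20,
)

```text
clock: 4.82
tool_pos: [512.5, -106.0, 2.7]
tool_rot: [0.471, -0.527, 0.527, -0.471]
force: [-2.7, 3.3, 6.5]
grip_width: 38.2
```

Run:
```python
from h import *
cap('wrist','w3')
```

```text
(no output)
```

View pics/w3.png

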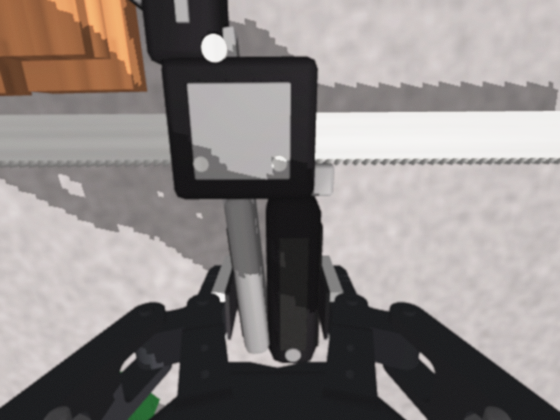

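>>> step_arm(
  commands=[
    [[-2.5, -1, 0], [0, 0, 0], 0.4],
    [[-3.5, 0, 0], [0, 0, 0], 0.2],
    [[-4, 0, 0], [0, 0, 0], 0],
    [[-3, 0, 0], [0, 0, 0], 0],
    [[0, 0, 0], [0, 0, 0], 0],
    [[0, 0, 0], [0, 0, 0], 0],
  ],
  squeeze=20,
)

```text
clock: 5.62
tool_pos: [513.5, -93.7, 3.3]
tool_rot: [0.471, -0.527, 0.528, -0.471]
force: [-1.3, -0.2, 0.8]
grip_width: 85.4
```

Run:
```python
from h import *
cap('wrist','w4');cap('top','t4');crop('t4',250,180,410,300,5)
```

```text
(no output)
```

View pics/w4.png

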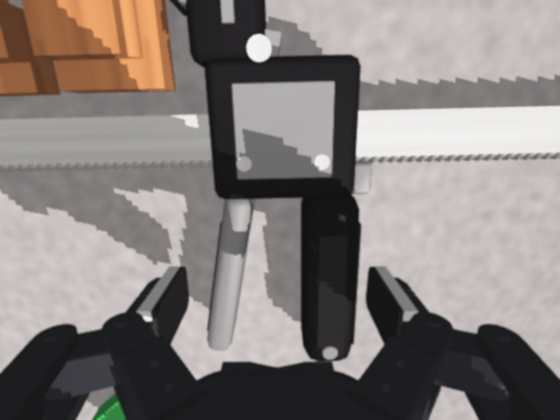

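View pics/t4_c250_180.png

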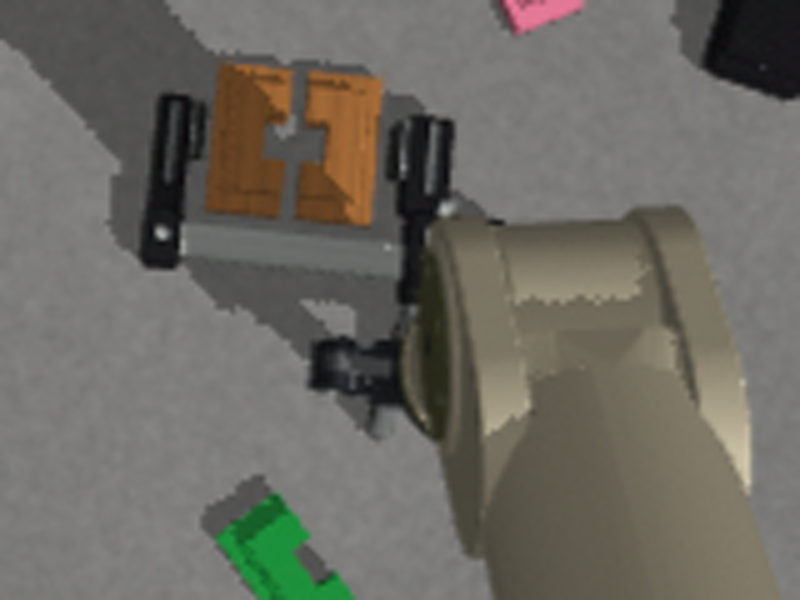

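>>> step_arm(
  commands=[
    [[0, 0, 0], [0, 0, 0], 0.15],
    [[0, 0, 0], [0, 0, 0], 0.23],
    [[2.4, 0, 0], [0, 0, 0], 0.29],
    [[2.4, 0, 0], [0, 0, 0], 0.35],
    [[2.4, 0, 0], [0, 0, 0], 0.41],
    [[2.4, 0, 0], [0, 0, 0], 0.47],
    [[2.4, 0, 0], [0, 0, 0], 0.53],
    [[0, 0, 0], [0, 0, 0], 0.58],
    [[0, 0, 0], [0, 0, 0], 0.62],
  ],
  squeeze=20,
)

```text
clock: 6.85
tool_pos: [512.5, -105.7, 3.7]
tool_rot: [0.471, -0.527, 0.528, -0.471]
force: [-1.2, 0.4, 6.0]
grip_width: 37.4
```

>>> step_arm(
  commands=[
    [[-2, 0, 0], [0, 0, 0], 0.4],
    [[-3, 0, 0], [0, 0, 0], 0.2],
    [[-4, 0, 0], [0, 0, 0], 0],
    [[-3, 0, 0], [0, 0, 0], 0],
    [[0, 0, 0], [0, 0, 0], 0],
    [[0, 0, 0], [0, 0, 0], 0],
  ],
  squeeze=20,
)

```text
clock: 7.6
tool_pos: [513.6, -93.6, 3.3]
tool_rot: [0.471, -0.527, 0.528, -0.471]
force: [0.8, -0.4, 0.1]
grip_width: 85.4
```

Run:
```python
from h import *
cap('wrist','w5');cap('top','t5');crop('t5',270,180,350,240,10)
```

```text
(no output)
```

View pics/w5.png

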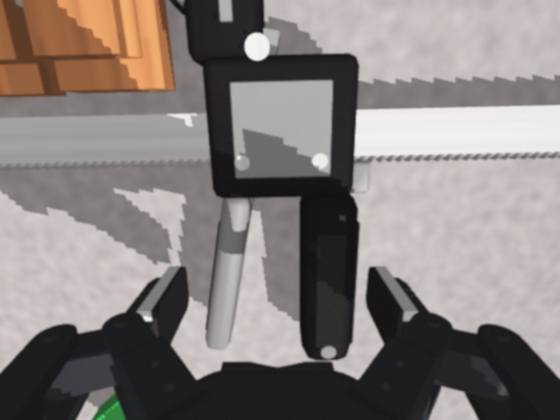

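View pics/t5_c270_180.png

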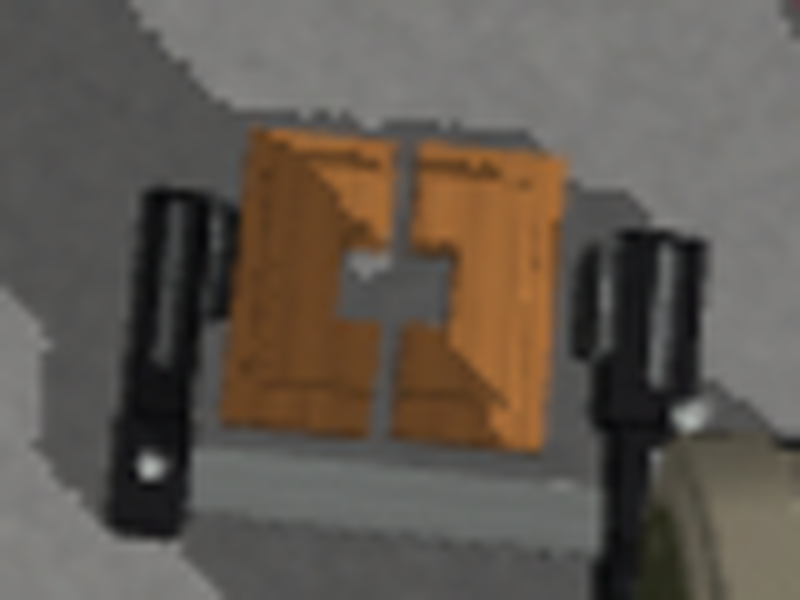

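>>> step_arm(
  commands=[
    [[0, 0, 0], [0, 0, 0], 0.15],
    [[0, 0, 0], [0, 0, 0], 0.23],
    [[2.4, 0, 0], [0, 0, 0], 0.29],
    [[2.4, 0, 0], [0, 0, 0], 0.35],
    [[2.4, 0, 0], [0, 0, 0], 0.41],
    [[2.4, 0, 0], [0, 0, 0], 0.47],
    [[2.4, 0, 0], [0, 0, 0], 0.53],
    [[0, 0, 0], [0, 0, 0], 0.58],
    [[0, 0, 0], [0, 0, 0], 0.62],
  ],
  squeeze=20,
)

```text
clock: 8.82
tool_pos: [512.5, -105.8, 3.7]
tool_rot: [0.471, -0.527, 0.528, -0.471]
force: [-0.6, -0.2, 6.9]
grip_width: 37.9
```

>>> step_arm(
  commands=[
    [[-2, 0, 0], [0, 0, 0], 0.4],
    [[-3, 0, 0], [0, 0, 0], 0.2],
    [[-4, 0, 0], [0, 0, 0], 0],
    [[-3, 0, 0], [0, 0, 0], 0],
    [[0, 0, 0], [0, 0, 0], 0],
    [[0, 0, 0], [0, 0, 0], 0],
  ],
  squeeze=20,
)

```text
clock: 9.57
tool_pos: [513.5, -93.7, 3.3]
tool_rot: [0.471, -0.527, 0.528, -0.471]
force: [-0.1, 0.1, -1.2]
grip_width: 85.1
```

Run:
```python
from h import *
cap('wrist','w6');cap('top','t6');crop('t6',270,180,350,240,10)
```

```text
(no output)
```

View pics/w6.png

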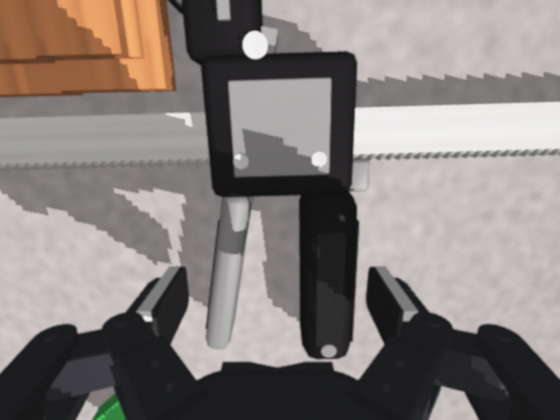

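View pics/t6_c270_180.png

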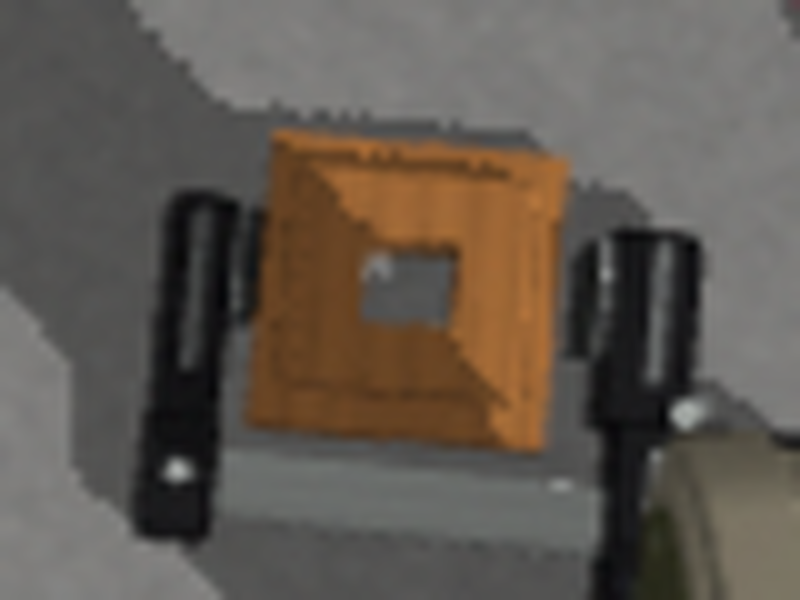

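>>> step_arm(
  commands=[
    [[0, 0, 0], [0, 0, 0], 0.15],
    [[0, 0, 0], [0, 0, 0], 0.23],
    [[1.6, 0, 0], [0, 0, 0], 0.27],
    [[1.6, 0, 0], [0, 0, 0], 0.31],
    [[1.6, 0, 0], [0, 0, 0], 0.35],
    [[1.6, 0, 0], [0, 0, 0], 0.39],
    [[1.6, 0, 0], [0, 0, 0], 0.43],
    [[1.6, 0, 0], [0, 0, 0], 0.47],
    [[1.6, 0, 0], [0, 0, 0], 0.51],
    [[0.8, 0, 0], [0, 0, 0], 0.55],
    [[0, 0, 0], [0, 0, 0], 0.58],
    [[0, 0, 0], [0, 0, 0], 0.6],
  ],
  squeeze=20,
)

```text
clock: 11.18
tool_pos: [512.5, -105.2, 4.0]
tool_rot: [0.471, -0.527, 0.527, -0.471]
force: [-2.3, 2.5, 9.9]
grip_width: 38.3
```

Run:
```python
from h import *
cap('wrist','w7');cap('top','t7');crop('t7',270,180,350,240,10)
```

```text
(no output)
```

View pics/t7_c270_180.png

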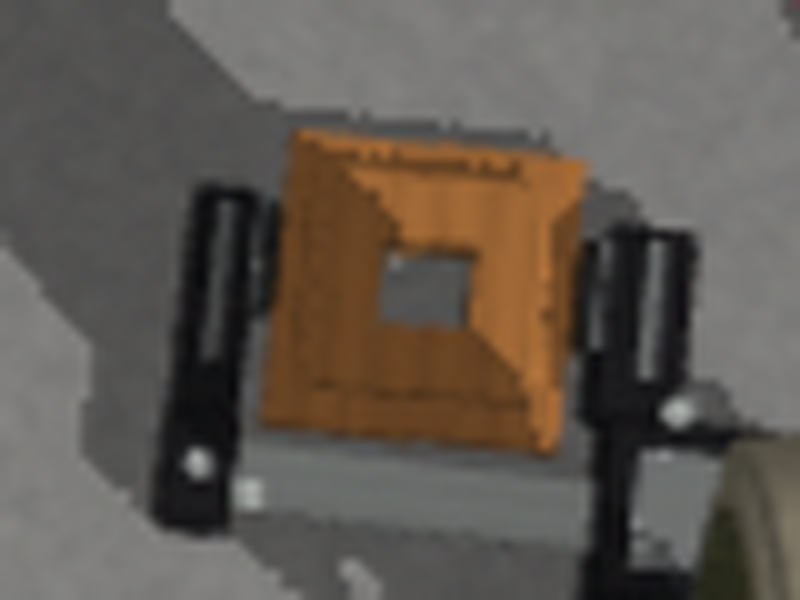

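View pics/w7.png

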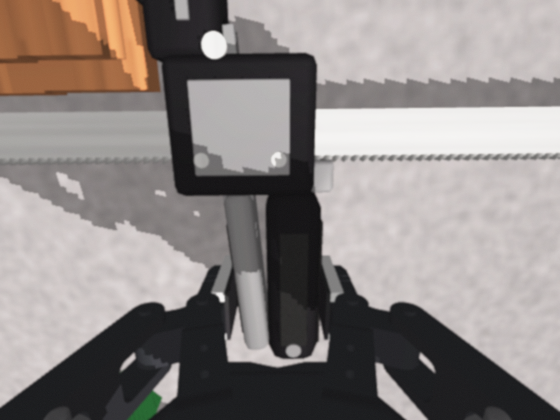

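>>> step_arm(
  commands=[
    [[-2, 0, 0], [0, 0, 0], 0.4],
    [[-3, -1, 0], [0, 0, 0], 0.2],
    [[-4, -1, 0], [0, 0, 0], 0],
    [[-3, 0, 0], [0, 0, 0], 0],
    [[0, 0, 0], [0, 0, 0], 0],
    [[0, 0, 0], [0, 0, 0], 0],
  ],
  squeeze=20,
)

```text
clock: 12.02
tool_pos: [513.5, -93.7, 5.3]
tool_rot: [0.471, -0.528, 0.528, -0.471]
force: [0.2, 0.3, -0.1]
grip_width: 85.4
```

Run:
```python
from h import *
cap('wrist','w8');cap('top','t8');crop('t8',270,180,350,240,10)
```

```text
(no output)
```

View pics/t8_c270_180.png

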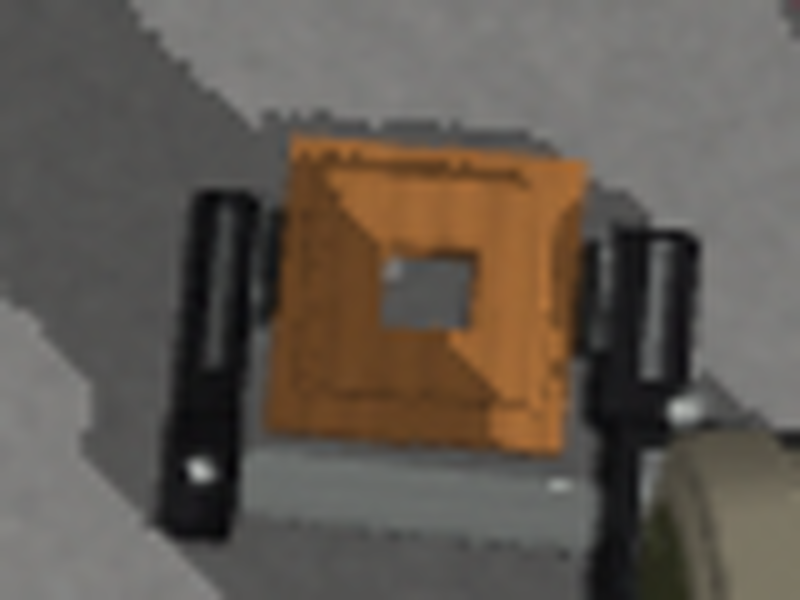

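View pics/w8.png

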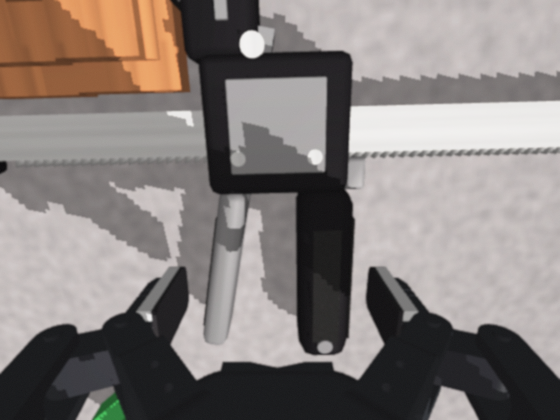

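>>> step_arm(
  commands=[
    [[0, 0, 0], [0, 0, 0], 0.15],
    [[0, 0, 0], [0, 0, 0], 0.23],
    [[1.6, 0, 0], [0, 0, 0], 0.27],
    [[1.6, 0, 0], [0, 0, 0], 0.31],
    [[1.6, 0, 0], [0, 0, 0], 0.35],
    [[1.6, 0, 0], [0, 0, 0], 0.39],
    [[0, 0, 0], [0, 0, 0], 0.39],
    [[0, 0, 0], [0, 0, 0], 0.39],
  ],
  squeeze=20,
)

```text
clock: 13.12
tool_pos: [513.4, -98.6, 6.1]
tool_rot: [-0.471, 0.527, -0.527, 0.472]
force: [-2.9, 3.0, 9.6]
grip_width: 52.5
```

>>> step_arm(
  commands=[
    [[1.6, -0.5, 0], [0, 0, 0], 0.43],
    [[1, -0.5, 0], [0, 0, 0], 0.46],
    [[0, 0, 0], [0, 0, 0], 0.46],
    [[0, 0, 0], [0, 0, 0], 0.46],
  ],
  squeeze=20,
)

```text
clock: 13.62
tool_pos: [513.1, -101.0, 6.9]
tool_rot: [-0.471, 0.527, -0.527, 0.472]
force: [-1.7, 4.1, 7.1]
grip_width: 46.9
```

>>> step_arm(
  commands=[
    [[0.8, -0.4, 0], [0, 0, 0], 0.5],
    [[0, 0, 0], [0, 0, 0], 0.5],
    [[0, 0, 0], [0, 0, 0], 0.5],
  ],
  squeeze=20,
)

```text
clock: 14.0
tool_pos: [513.0, -101.8, 7.0]
tool_rot: [-0.471, 0.527, -0.527, 0.472]
force: [0.2, 5.0, 3.7]
grip_width: 46.3
```

>>> step_arm(
  commands=[
    [[0.8, -0.4, 0], [0, 0, 0], 0.55],
    [[0, 0, 0], [0, 0, 0], 0.6],
    [[0, 0, 0], [0, 0, 0], 0.65],
    [[0, 0, 0], [0, 0, 0], 0.65],
    [[0, 0, 0], [0, 0, 0], 0.65],
  ],
  squeeze=20,
)

```text
clock: 14.62
tool_pos: [512.2, -104.1, 7.0]
tool_rot: [-0.471, 0.528, -0.527, 0.471]
force: [0.8, 2.6, -1.7]
grip_width: 46.7
```

Run:
```python
from h import *
cap('wrist','w9');cap('top','t9');crop('t9',270,180,350,240,10)
```

```text
(no output)
```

View pics/t9_c270_180.png

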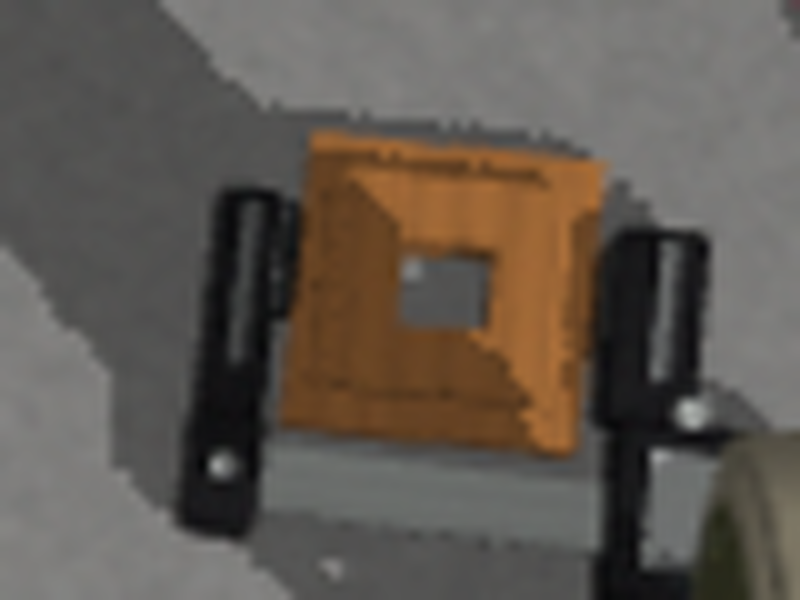

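View pics/w9.png

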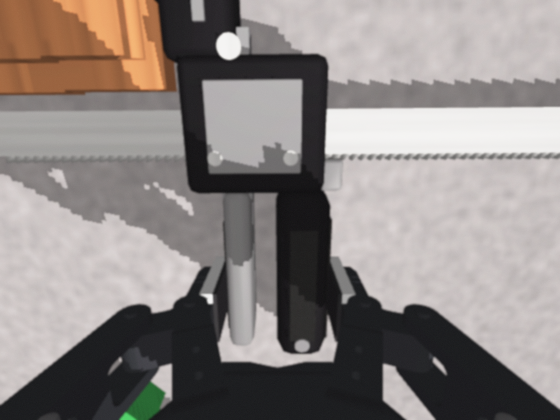

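>>> step_arm(
  commands=[
    [[0, 0, 0], [0, 0, 0], 0.65],
    [[0, 0, 0], [0, 0, 0], 0.65],
    [[0, 0, 0], [0, 0, 0], 0.65],
    [[0, 0, 0], [0, 0, 0], 0.65],
    [[0, 0, 0], [0, 0, 0], 0.65],
    [[0, 0, 0], [0, 0, 0], 0.65],
    [[0, 0, 0], [0, 0, 0], 0.65],
    [[0, 0, 0], [0, 0, 0], 0.65],
  ],
  squeeze=20,
)

```text
clock: 15.72
tool_pos: [512.2, -104.1, 7.1]
tool_rot: [-0.471, 0.528, -0.527, 0.471]
force: [-0.6, 1.0, -3.9]
grip_width: 46.7
```

Run:
```python
from h import *
c=cap('wrist','w10');cap('scene','s10');crop('s10',160,170,310,290,5)
for u,v in [(190,64),(315,64),(195,184),(318,184),(250,120),(340,130),(540,130),(40,130),(300,200),(302,340),(30,30),(150,30)]:print(u,v,pd(c,u,v).round(1))
```

```text
190 64 [608.7 -83.9  31.5]
315 64 [ 603.7 -128.1   31.1]
195 184 [565.7 -77.3  31.7]
318 184 [ 560.1 -125.9   31.2]
250 120 [ 587.4 -102.4   31.6]
340 130 [ 579.1 -138.2   18.4]
540 130 [ 569.8 -220.4   19.7]
40 130 [593.3 -14.   19.3]
300 200 [ 553.3 -118.3   27.4]
302 340 [ 487.  -112.8   32.2]
30 30 [627.6 -26.5  24.7]
150 30 [625.2 -66.9  15.6]
```

View pics/s10_c160_170.png

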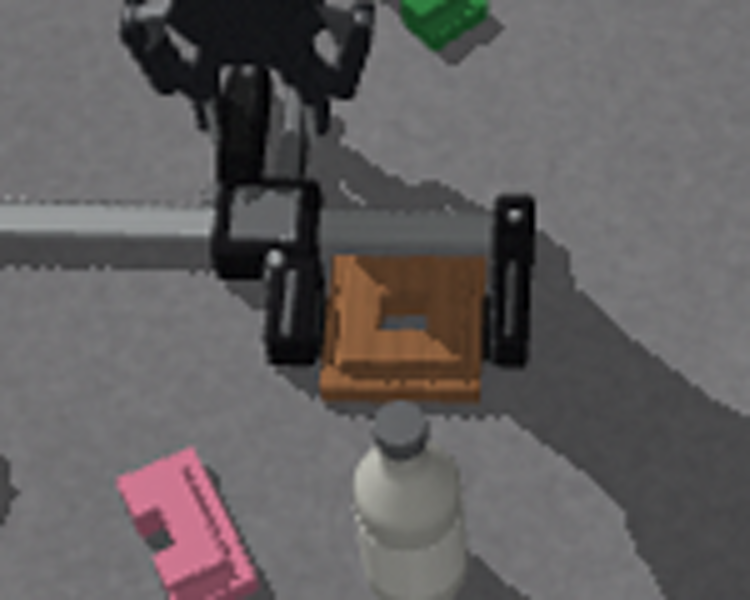

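>>> step_arm(
  commands=[
    [[0, 0.7, 0], [0, 0, 0], 0.65],
    [[0, 0.7, 0], [0, 0, 0], 0.65],
    [[0, 0, 0], [0, 0, 0], 0.65],
    [[0, 0, 0], [0, 0, 0], 0.65],
  ],
  squeeze=20,
)

```text
clock: 16.32
tool_pos: [512.3, -104.2, 6.9]
tool_rot: [0.471, -0.527, 0.528, -0.471]
force: [-7.6, 2.1, 13.2]
grip_width: 47.0
```

Run:
```python
from h import *
c=cap('wrist','w11')
for u,v in [(190,64),(315,64),(195,184),(318,184),(250,120),(340,130),(540,130),(40,130),(300,200),(300,260),(302,340)]:print(u,v,pd(c,u,v).round(1))
c=load('w8')
for u,v in [(220,64),(340,184),(325,260),(325,340)]:print('open',u,v,pd(c,u,v).round(1))
s=ctrl.state();print(s['force'],s['grip_width'],s['tool_pos'])
```

```text
190 64 [608.7 -83.9  31.4]
315 64 [ 603.7 -128.1   30.8]
195 184 [565.9 -77.5  32. ]
318 184 [ 560.1 -125.9   30.8]
250 120 [ 587.4 -102.5   31.6]
340 130 [ 579.2 -138.1   19.1]
540 130 [ 569.8 -220.5   19.5]
40 130 [593.4 -14.1  19.1]
300 200 [ 553.5 -118.3   27.9]
300 260 [ 527.2 -115.8   30.1]
302 340 [ 486.3 -112.9   31.1]
open 220 64 [608.6 -84.1  30.7]
open 340 184 [ 560.6 -124.    30.3]
open 325 260 [ 528.5 -115.8   30.9]
open 325 340 [ 487.4 -113.    30.8]
[-5.42120195  2.36345562 13.68559096] 47.056244767559704 [ 512.26487594 -104.17519157    6.88813138]
```

>>> step_arm(
  commands=[
    [[0, -1, 0], [0, 0, 0], 0.65],
    [[0, 0, 0], [0, 0, 0], 0.65],
    [[0, 0, 0], [0, 0, 0], 0.65],
    [[0, 0, 0], [0, 0, 0], 0.65],
    [[0, 0, 0], [0, 0, 0], 0.65],
    [[0, 0, 0], [0, 0, 0], 0.65],
  ],
  squeeze=20,
)

```text
clock: 17.12
tool_pos: [512.3, -104.2, 6.9]
tool_rot: [0.471, -0.528, 0.528, -0.471]
force: [-4.6, 1.7, 6.2]
grip_width: 46.9
```

Run:
```python
from h import *
cap('top','t12');crop('t12',270,180,350,240,10)
```

```text
(no output)
```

View pics/t12_c270_180.png

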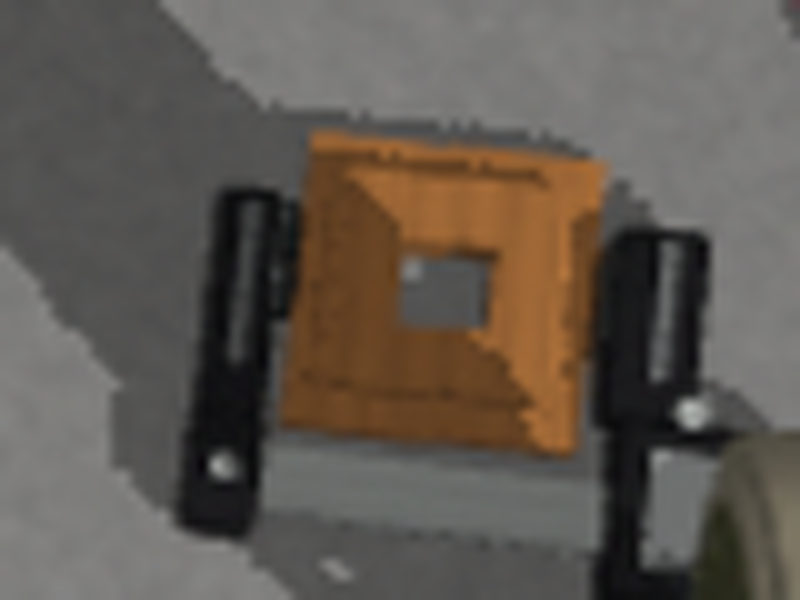

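The joint is closed with no visible step, both jaws are against the wood, and the grip is steady at 46.9 mm, stalled short of the 38 mm stop.

Run:
```python
from h import *
print(ctrl.close_job())
```

```text
the job is handed in; nothing more can be done
None
```

I pumped the trigger four full strokes at 20 N, opening the fingers fully between strokes. A fifth squeeze stalled at about 47 mm finger opening, short of the 38 mm stop, so the jaws have bitten. I handed in at about 17 s while still holding that squeeze.

**Last checks:**
- **Joint:** the top picture shows it closed with no visible gap or step, and both pads against the wood.
- **Clamp:** depth readings on the head and handle match those taken with the trigger let out, so it lies flat.
- **Bystanders:** the glue bottle and the green and pink look-alikes show no sign of being touched. I did not re-check the mug or the mouse in the last pictures.
- **Jaw force:** I did not measure it. The roughly 40 N, under the 60 N crushing limit, comes from the table you gave for a 20 N squeeze.

**Deviations:**
- The fingers dip as they close, so the tool pressed lightly on the clamp. I read at most about 14 N during the height adjustments and about 6 N at the end.
- The clamp and foot ended up a few millimetres to about a centimetre from where they started, along the bar.

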